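Change the drum on the polisher drive

ROBOT

A 6-joint arm with a two-finger parallel gripper is mounted at the origin on a cart in front of the work surface, level with it; the furniture and walls round the work are solid. World frame = base frame: x ahead of the robot, y to its left, z up, the work surface at z = 0. Lengths are in m, angles in degrees, forces in N, time in s.
With the tool pointing down it reaches from about 0.325 to 0.85 m from the base axis. Payload 15.5 kg.
Tool frame: the origin (TCP) lies midway between the tips of the shut fingers; the grasp point (between the pads) lies 19 mm behind it; z points along the fingers, y is the line along which they close (so a half turn about z gives the same grasp; the last joint's range is limited). The gripper opens to 91 mm and grips with 3 to 60 N. Pads are 32 mm wide; open, the fingers measure 118 mm over their backs; the gripper's body (76 mm by 178 mm) begins 60 mm behind the grasp point.
Start: joints at [57.554, 28.281, 77.091, -0, 74.628, -5.472], TCP at [0.283, 0.557, 0.214] pointing down, gripper open.
Joint ranges: [-166.48, 166.48], [-47.26, 123.95], [12.59, 153.08], [-70.14, 250.14], [6.76, 159.57], [-176.63, 176.63]. Speed limits (degrees/s): [108.29, 108.29, 147.25, 172.46, 172.46, 172.46].

INTERFACE

Orientations are given as [roll, pitch, yaw] about the fixed x, y, z axes, in that order (R = Rz(yaw) Ry(pitch) Rx(roll)).
In Python, from station import robot gives the robot as it stands. The module is installed in compiled form; this text tells all that it offers.
- The arm moves only by the tool drive_tool, never from a script. Its argument "motion" is a list that holds one entry, the list of rows, each a list of 6 numbers: the shift along the tool's x, y, z in cm, then the turn, a rotation vector about the tool's x, y, z in rad. In form: [[[dx, dy, dz, rx, ry, rz], ...]]. A call has exactly 10 rows; each row is the pose to reach, as a shift and turn from the pose commanded when the call began, along the tool's axes at that moment; what a row does not reach only later rows make up. A row lasts 1/12 s, in which the tool goes at most 41.7 mm and 7.16 degrees, less where a joint would pass 70% of its speed; a pose out of reach is approached as far as the arm can. A call with a gripper value outside its range is refused whole. "grip" is the closure, from 0 (fully open) to 1 (shut), set as the call begins (left out, the last holds). The fingers move at their own pace and stop on an object; "grip_force" is the grip in N (left out, the last holds). Time passes only in rows, so rows that repeat a pose let the fingers close, or fill a call up. It gives the time, the measured TCP pose, the force, the opening and the grip force at its end, in the units of the state.
- robot.get_state(): the state, without advancing time (a new reading comes with each control period).
- robot.grab_frame(name): name is "scene" or "side" or "wrist"; returns a dict with "color" (384x512x3 uint8, red, green, blue), "K" (3x3 intrinsics, pixels), "eye" and "rotation" of the camera in the world; the wrist camera has in their place "T_tool_cam" (4x4, takes a point from camera to tool coordinates, whose origin is the TCP and whose axes are the flange's). Camera axes: x right, y down, z forward; pixel columns grow to the right and rows downward; lengths in m; the calibration is good to about 2 mm. The wrist camera is an equidistant fisheye: a pixel r from the principal point sees the ray r / f radians off the axis. A picture is of the moment at which its call begins: read the wrist's pose just before it. There is no depth.
- robot.finish_job(): hands the job in; it is judged then, once.
Trained networks look in a picture, given as the dict that the camera call returned (one of the last four; its "shot" number tells which), for a name from the list of things; names that differ only in an ending like _2 or _b are one class to them, and where a whole thing is asked for, a point or a joint stands for the part that bears it (a point fixed in the world has none). Each returns a list of dicts, best first, with "conf" (0 to 1); they miss things now and then, are a little off and sometimes report something else, mostly with a low value. They report only what shows in the picture. A call takes as long as a camera call.
- robot.look_for(name, picture): "centre" ([x, y, z] in m, in the coordinates of the camera as it stood for that picture, good to about 4 mm: the middle of the surface that is visible of it).
- robot.mark_of(name, picture): "centre" ([x, y, z] in m, in the coordinates of the camera as it stood for that picture, good to about 4 mm: a listed point, or the origin of a listed thing).
The state is a dict: "clock": time; "qpos": joint angles; "joint_velocities": joint speeds; "joint_efforts": joint torques, N m; "tool_pos": TCP position; "ee_rot": TCP orientation; "force": force on the tool from outside, world axes, zero at the start; "torque": the same for the moment, N m; "finger_gap": finger opening in m; "gripper_force": force on a finger pad.
Only numpy, scipy, OpenCV 4.12 (cv2) and the standard library are available. Lean on these libraries where they do the work, as an engineer would, in place of code of your own. Each camera call takes 0.05 s, during which the arm holds its last target. There are 200 camera calls.

TASK

Change the drum on the polisher: lift the blue drum off the drive unit and stand it upright on the mat in the aluminium tray, then seat the orange drum on the drive with its yellow tab over the drive's yellow mark, down over both pegs until it sits fully home. Set the drums down gently, do not drop them, and leave the clip stand and the other things on the bench where they are.

Things in the scene. Friction and masses are not known exactly. Their poses are not given: they have to be found in the camera images.
- drive: Polisher drive, fixed to the bench: grey housing 150 (x) x 120 (y) x 40 mm, black control panel on its -x side. Origin: centre of its underside, z up. On top a dark round deck 44 mm above the bench with two tapered steel pegs on the x axis, 14 mm tall above the deck: 16 mm diameter at x=-22 mm, 10 mm at x=+22 mm. A seated drum's axes point as the drive's.
- drive_seat (a point): Centre of the deck's top surface, 44 mm above the bench: where the origin of a fully seated drum lies. Axes as the drive's.
- drive_mark (a point): Yellow mark on the housing's top, at x=-64 mm in the drive's frame, on the side of the thicker peg; a rightly turned drum has its yellow tab straight above it.
- blue_drum: Blue drum, on the drive at the start, its axes as the drive's. Same shape and size as the orange drum: 94 mm diameter, 121 mm tall with the rib handle, about 0.45 kg. Origin: centre of its underside, z up. Foot plate 74 (x) x 58 (y) x 18 mm.
- orange_drum: Orange drum, on the bench, turned any way. Origin: centre of its underside, z up. Foot plate 74 (x) x 58 (y) x 18 mm with two sockets 18 mm deep from below on the x axis: 19 mm wide at x=-22, 13 mm at x=+22. Round body of 90 mm diameter, orange lid of 94 mm diameter with top at 86 mm. Yellow tab on the lid towards -x. About 0.45 kg (0.3 to 0.65).
- orange_drum_tab (a point): Outer end of the orange drum's yellow tab, 64 mm from the drum's axis towards its -x, 82 mm above its underside.
- tray: Loose bare aluminium tray, outside 182 (x) x 107 (y) mm, rim 20 mm tall; clear inside 172 x 96 mm. Origin: centre of its underside; z up. A black ribbed rubber mat, 150 x 86 mm, lies fixed in it, top 4 mm above the bench.
- clip_stand: Tall loose stand with a round steel foot (54 mm diameter), a thin upright rod and a copper clip on top, 273 mm tall. Origin: centre of its underside. It stands in one of the two gaps between drive, tray and orange drum; to be left alone.
- jar: Blue glass jar with black screw cap, 43 mm diameter, 66 mm tall, to be left alone. Origin: centre of its underside.
- tin: Small round black tin, 41 mm diameter, 24 mm tall, to be left alone. Origin: centre of its underside.
- brass_block: Brass cube with hollows, 42 mm, to be left alone. Origin: centre of its underside.
- pliers: Small pliers with blue handles lying near the bench's front edge, 49 x 140 x 12 mm (long side along its y), to be left alone. Origin: centre of the underside.
- driver: Screwdriver with red handle lying near the bench's front edge, 21 x 170 x 21 mm (long side along its y), to be left alone. Origin: centre of the underside.
- blue_drum_handle (a point): Grip point on the blue drum's black rib handle, on the drum's axis, 110 mm above its underside. The rib is 14 mm thick (along the drum's x), 64 mm long (along y), from 86 to 121 mm above the underside, so grip across the drum's x.
- orange_drum_handle (a point): Grip point on the orange drum's black rib handle, on the drum's axis, 110 mm above its underside. The rib is 14 mm thick (along the drum's x), 64 mm long (along y), from 86 to 121 mm above the underside, so grip across the drum's x.

How it is judged (in metres and radians):
At the end, for the whole second after the job is handed in: Orange drum upright on the drive's deck, within 4 mm of its centre and 3 mm of its height, tab within 10 mm of the mark seen from above; blue drum upright on the mat in the flat-lying tray, within 60 mm along and 30 mm across of its middle; both at rest (horizontal distance between orange_drum and drive_seat below 0.004 m and z of orange_drum in the frame of drive_seat below 0.003 m and angle between orange_drum's own z axis and vertical below 0.04 rad and horizontal distance between orange_drum_tab and drive_mark below 0.01 m and x of blue_drum in the frame of tray between -0.06 and 0.06 m and y of blue_drum in the frame of tray between -0.03 and 0.03 m and z of blue_drum in the frame of tray below 0.008 m and angle between each of blue_drum, tray's own z axis and vertical below 0.05 rad and height (world z) of tray below 0.006 m and linear speed of each of orange_drum, blue_drum below 0.02 m/s and angular speed of each of orange_drum, blue_drum below 0.1 rad/s); the robot touches nothing.
It fails at once if a drum is dropped (moves faster than 0.5 m/s without being held) ((linear speed of blue_drum above 0.5 m/s and contact force between the fingers and blue_drum below 0.1 N) or (linear speed of orange_drum above 0.5 m/s and contact force between the fingers and orange_drum below 0.1 N)).
It fails at once if a drum is forced (more than 60 N) onto the drive or the tray (contact force between any of blue_drum, orange_drum and drive above 60 N or contact force between any of blue_drum, orange_drum and tray above 60 N).
It fails at once if the clip stand is moved more than 30 mm or tipped (distance of clip_stand from where it was at the start of the episode above 0.03 m or angle between clip_stand's own z axis and vertical above 0.3 rad).
It fails at once if the jar, tin or brass block is moved more than 30 mm or tipped (distance of any of jar, tin, brass_block from where it was at the start of the episode above 0.03 m or angle between any of jar, tin, brass_block's own z axis and vertical above 0.3 rad).
It fails at once if the pliers or screwdriver is moved more than 30 mm or tipped (distance of any of pliers, driver from where it was at the start of the episode above 0.03 m or angle between any of pliers, driver's own z axis and vertical above 0.3 rad).
It also fails if it takes over 64 s, if anything falls off the work surface, if the arm or the gripper's body presses on something with over 40 N, if the wrist force passes 120 N, or if a joint passes its speed limit or range.

## Working session

There is one attempt and no reset: what is moved stays moved. The work goes in short steps, Python scripts to look and compute and a tool call to move; the robot and the scene stay as the last step left them, time stands still between calls to the robot, and variables do not carry over. Pictures are saved under pics/ and viewed, at most 10 in all, crops included, and the job is handed in when it is done.

Besides the shell and the picture viewer there is one more tool, called after "Call:" as name(argument=value, ...), one argument or row to a line, values as JSON. drive_tool: Moves the arm, as the interface text tells. Its arguments: {"type":"object","properties":{"motion":{"type":"array"},"grip":{"type":"number"},"grip_force":{"type":"number"}},"required":["motion"]}

```bash
mkdir -p pics
cat > h.py <<'E'
import numpy as np, cv2
from scipy.spatial.transform import Rotation as R
from station import robot
def st():
    s=robot.get_state(); return s
def T_tool(s):
    T=np.eye(4); T[:3,:3]=R.from_euler('xyz',s['ee_rot'],degrees=True).as_matrix(); T[:3,3]=s['tool_pos']; return T
def shot(n):
    s=st(); p=robot.grab_frame(n)
    if 'T_tool_cam' in p: W=T_tool(s)@np.array(p['T_tool_cam'])
    else:
        W=np.eye(4); W[:3,:3]=p['rotation']; W[:3,3]=p['eye']
    return p,W
def find(p,W,name,f='mark_of',k=2):
    r=getattr(robot,f)(name,p)
    return [(round(d['conf'],2),np.round((W@np.append(d['centre'],1))[:3],4).tolist()) for d in r[:k]]
def save(p,n): cv2.imwrite('pics/'+n+'.png',p['color'][:,:,::-1])
E
python3 - <<'E'
from h import *
s=st(); print(s['clock'],s['tool_pos'],s['ee_rot'],s['finger_gap'])
ims=[]
for n in ['scene','side','wrist']:
    p,W=shot(n); save(p,n+'0'); ims.append(p['color']); print(n,np.round(W[:3],3).tolist())
    for o in ['drive','drive_seat','drive_mark','blue_drum','blue_drum_handle','orange_drum','orange_drum_handle','orange_drum_tab','tray','clip_stand','jar','tin','brass_block','pliers','driver']:
        print(o,find(p,W,o))
cv2.imwrite('pics/a.png',cv2.resize(np.hstack(ims[:2])[:,:,::-1],(800,300),interpolation=cv2.INTER_AREA))
E
```

```text
0.0 [0.28330584 0.55667805 0.21335166] [-1.79932619e+02 -5.46304365e-03  1.53024484e+02] 0.09155622332109088
scene [[-131.298, 0.487, -28.225, 0.118], [-131.298, 0.487, -28.225, -0.496], [-131.298, 0.487, -28.225, 0.827]]
drive []
drive_seat [(0.61, [-25.4214, -26.0347, -24.7126])]
drive_mark [(0.72, [-17.4148, -18.0281, -16.7059])]
blue_drum [(0.63, [-32.5051, -33.1184, -31.7963]), (0.58, [-25.6568, -26.2701, -24.9479])]
blue_drum_handle [(0.94, [-22.2338, -22.8471, -21.525])]
orange_drum [(0.79, [-48.0515, -48.6648, -47.3427])]
orange_drum_handle [(0.69, [-45.3586, -45.9719, -44.6497])]
orange_drum_tab [(0.65, [-51.0272, -51.6405, -50.3183])]
tray [(0.83, [-32.5398, -33.1531, -31.8309])]
clip_stand [(0.7, [-44.6294, -45.2427, -43.9206])]
jar [(0.57, [-53.3776, -53.9909, -52.6688])]
tin [(0.44, [-22.8265, -23.4398, -22.1177])]
brass_block [(0.83, [-32.4729, -33.0862, -31.7641])]
pliers [(0.73, [-0.6888, -1.3021, 0.02])]
driver []
side [[-121.796, 1.171, -166.518, 0.259], [-121.796, 1.171, -166.518, 1.014], [-121.796, 1.171, -166.518, 0.625]]
drive [(0.73, [-125.5756, -124.8207, -125
[... 606 characters left out ...]
n [(0.81, [-154.4037, -153.6488, -154.038]), (0.69, [-115.9629, -115.2081, -115.5972])]
brass_block [(0.81, [-197.6966, -196.9418, -197.3309])]
pliers [(0.7, [-136.7888, -136.0339, -136.4231])]
driver [(0.45, [-210.9844, -210.2295, -210.6187])]
wrist [[0.454, 0.851, 0.263, 0.208], [0.891, -0.434, -0.134, 0.597], [-0.0, 0.295, -0.955, 0.385]]
drive [(0.63, [0.5187, 0.4348, 0.0023])]
drive_seat []
drive_mark [(0.84, [0.4521, 0.4368, 0.041])]
blue_drum [(0.58, [0.5169, 0.4362, 0.0416])]
blue_drum_handle []
orange_drum []
orange_drum_handle []
orange_drum_tab []
tray []
clip_stand []
jar []
tin [(0.91, [0.4523, 0.323, -0.0003])]
brass_block []
pliers [(0.75, [0.3335, 0.4845, -0.0003])]
driver []
```

View pics/scene0.png

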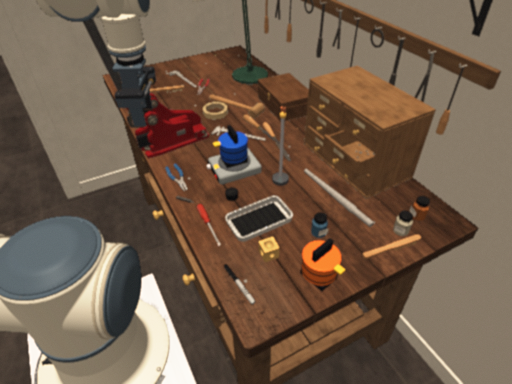

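View pics/side0.png

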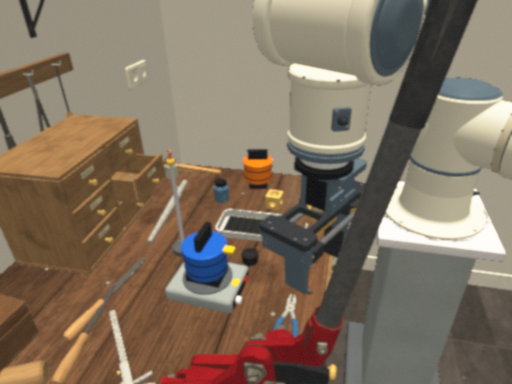

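The scene picture shows the blue drum on the drive at (233,155), the stand at (281,150), the tray at (258,217) and the orange drum at (322,260) with its tab at (339,269). The fixed cameras give "rotation" as three angles, so I'll correct the helper.

```bash
sed -i "s/W\[:3,:3\]=p\['rotation'\]/W[:3,:3]=R.from_euler('xyz',p['rotation'],degrees=True).as_matrix()/" h.py
python3 - <<'E'
from h import *
for n in ['scene','side']:
    p,W=shot(n); print(n,np.round(W[:3],3).tolist())
    for o in ['drive','drive_seat','drive_mark','blue_drum','blue_drum_handle','orange_drum','orange_drum_handle','orange_drum_tab','tray','clip_stand','jar','tin','brass_block','driver']:
        print(o,find(p,W,o))
# tray orientation: rubber mat segmentation in scene
    if n=='scene':
        K=np.array(p['K']); g=p['color'].max(2); m=np.zeros_like(g); m[195:240,220:300]=(g[195:240,220:300]<38)
        m=cv2.morphologyEx(m,cv2.MORPH_CLOSE,np.ones((5,5)))
        c=max(cv2.findContours(m,0,2)[0],key=cv2.contourArea)[:,0].astype(float)
        d=np.c_[(c-K[:2,2])/[K[0,0],K[1,1]],np.ones(len(c))]@W[:3,:3].T
        P=W[:3,3]+d*((0.004-W[2,3])/d[:,2])[:,None]
        print('mat',cv2.minAreaRect((P[:,:2]*1000).astype(np.float32)))
E
```

```text
scene [[0.881, -0.318, 0.35, 0.118], [-0.473, -0.578, 0.665, -0.496], [-0.008, -0.751, -0.66, 0.827]]
drive [(0.88, [0.5207, 0.4319, 0.0028])]
drive_seat [(0.62, [0.5178, 0.4336, 0.0426]), (0.36, [0.4422, 0.0658, 0.0009])]
drive_mark [(0.72, [0.457, 0.4355, 0.0428])]
blue_drum [(0.69, [0.5209, 0.4334, 0.0505]), (0.5, [0.5196, -0.0531, 0.1142])]
blue_drum_handle [(0.94, [0.5172, 0.4373, 0.1535])]
orange_drum [(0.98, [0.5253, -0.0512, -0.0013]), (0.28, [0.6077, 0.066, 0.0013])]
orange_drum_handle [(0.61, [0.5232, -0.0553, 0.1138])]
orange_drum_tab [(0.84, [0.5414, -0.1124, 0.083])]
tray [(0.92, [0.4822, 0.1871, 0.0013]), (0.5, [0.5232, -0.0541, -0.0015])]
clip_stand [(0.79, [0.6282, 0.3178, -0.0012])]
jar [(0.92, [0.6082, 0.066, -0.0017]), (0.67, [0.4412, 0.0671, 0.0055])]
tin [(0.72, [0.4581, 0.3259, 0.0036])]
brass_block [(0.94, [0.442, 0.0685, -0.0003])]
driver [(0.54, [0.3455, 0.2403, -0.0014]), (0.25, [0.5224, 0.4311, 0.0485])]
mat ((481.6863098144531, 194.5103302001953), (138.4652862548828, 64.83750915527344), 1.269217610359192)
side [[-0.972, -0.106, 0.209, 0.259], [-0.233, 0.516, -0.824, 1.014], [-0.02, -0.85, -0.527, 0.625]]
drive [(0.89, [0.5166, 0.4361, -0.0003])]
drive_seat [(0.98, [0.5156, 0.4351, 0.046])]
drive_mark [(0.71, [0.4557, 0.4374, 0.0443]), (0.2, [0.5181, -0.0531, -0.005])]
blue_drum [(0.72, [0.5201, 0.4351, 0.043]), (0.62, [0.6245, 0.317, 0.0005])]
blue_drum_handle [(0.95, [0.5169, 0.4328, 0.1569])]
orange_drum [(0.55, [0.524, -0.0532, -0.0037])]
orange_drum_handle [(0.92, [0.5177, -0.0513, 0.1085])]
orange_drum_tab []
tray []
clip_stand [(0.84, [0.6253, 0.3151, -0.0031]), (0.37, [0.4761, 0.1903, 0.0019])]
jar [(0.84, [0.6024, 0.0728, -0.0014]), (0.35, [0.5233, -0.0516, 0.1094])]
tin [(0.5, [0.4542, 0.3204, -0.0013])]
brass_block [(0.81, [0.4395, 0.0641, 0.0004])]
driver [(0.19, [0.4401, 0.066, 0.0])]
```

Call:
drive_tool(
  motion=[
    [[-2.6,0,-0.2,0,0,0.11],[-5.3,0,-0.4,0,0,0.23],[-7.9,0,-0.7,0,0,0.34],[-10.6,-0.1,-0.9,0,0,0.45],[-13.2,-0.1,-1.1,0,0,0.57],[-15.8,-0.1,-1.3,0,0,0.68],[-18.5,-0.2,-1.5,0,0,0.79],[-21.1,-0.2,-1.8,0,0,0.91],[-23.7,-0.2,-2.0,0,0,1.02],[-26.4,-0.25,-2.2,0,0,1.134]],
  ],
  grip=0,
)

```text
clock: 4.73
tool_pos: [0.5187, 0.4344, 0.2361]
ee_rot: [180.0, -0.0, 87.7]
force: [-0.4, -0.1, -0.9]
finger_gap: 0.0911
gripper_force: 0.0
```

```bash
cat >> h.py <<'E'
def to(x,y,z,yaw):
    "shift (cm) and turn (rad) in tool axes from the measured pose to a tool-down pose"
    s=st(); T=T_tool(s); G=R.from_euler('xyz',[180,0,yaw],degrees=True).as_matrix()
    print('now',s['clock'],np.round(s['tool_pos'],4),np.round(s['ee_rot'],2),'q6',round(s['qpos'][5],1),'F',np.round(s['force'],1),'gap',round(s['finger_gap'],4),round(s['gripper_force'],1))
    print('go',np.round(T[:3,:3].T@(np.array([x,y,z])-T[:3,3])*100,2),np.round(R.from_matrix(T[:3,:3].T@G).as_rotvec(),4))
E
python3 - <<'E'
from h import *
p,W=shot('wrist'); save(p,'w1')
for o in ['drive','drive_seat','drive_mark','blue_drum','blue_drum_handle','tray','clip_stand']: print(o,find(p,W,o))
to(0.517,0.435,0.136,88)
E
```

```text
drive []
drive_seat []
drive_mark [(0.63, [0.449, 0.4373, 0.0421])]
blue_drum [(0.56, [0.5183, 0.4325, 0.0432])]
blue_drum_handle [(0.74, [0.5192, 0.4352, 0.1545]), (0.67, [0.4781, 0.191, 0.0023])]
tray [(0.98, [0.4796, 0.1899, 0.0029])]
clip_stand [(0.7, [0.6227, 0.3138, -0.0012])]
now 5.1333 [0.5167 0.4356 0.2359] [-179.99    0.     88.16] q6 36.9 F [-1.1  0.2  0. ] gap 0.0911 0.0
go [-0.06  0.03  9.99] [-0.0003  0.      0.0028]
```

View pics/w1.png

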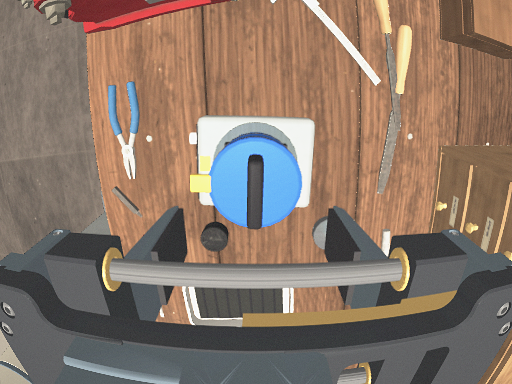

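The wrist picture shows the rib at (255,190), centred between the fingers and upright in the frame, so I go down.

Call:
drive_tool(
  motion=[
    [[0,0,2,0,0,0],[0,0,4,0,0,0],[0,0,5.5,0,0,0],[0,0,7,0,0,0],[0,0,8,0,0,0],[0,0,8.8,0,0,0],[0,0,9.4,0,0,0],[0,0,9.8,0,0,0],[0,0,10,0,0,0],[0,0,10,0,0,0]],
  ],
)

```text
clock: 5.97
tool_pos: [0.5177, 0.4351, 0.1359]
ee_rot: [180.0, -0.0, 88.1]
force: [0.4, 0.2, -0.5]
finger_gap: 0.0911
gripper_force: 0.0
```

Call:
drive_tool(
  motion=[
    [[0,0,0,0,0,0],[0,0,0,0,0,0],[0,0,0,0,0,0],[0,0,0,0,0,0],[0,0,0,0,0,0],[0,0,0,0,0,0],[0,0,0,0,0,0],[0,0,0,0,0,0],[0,0,0,0,0,0],[0,0,0,0,0,0]],
  ],
  grip=1,
  grip_force=40,
)

```text
clock: 6.8
tool_pos: [0.5176, 0.435, 0.1359]
ee_rot: [-180.0, 0.0, 88.1]
force: [-0.1, -0.7, 0.2]
finger_gap: 0.0277
gripper_force: 0.0
```

Not closed yet; I hold a little longer, then lift gently.

Call:
drive_tool(
  motion=[
    [[0,0,0,0,0,0],[0,0,0,0,0,0],[0,0,0,0,0,0],[0,0,0,0,0,0],[0,0,0,0,0,0],[0,0,-0.2,0,0,0],[0,0,-0.6,0,0,0],[0,0,-1.1,0,0,0],[0,0,-1.7,0,0,0],[0,0,-2.4,0,0,0]],
  ],
)

```text
clock: 7.63
tool_pos: [0.5175, 0.435, 0.1605]
ee_rot: [-180.0, 0.0, 88.1]
force: [-0.1, -0.4, -4.7]
finger_gap: 0.0139
gripper_force: 40.0
```

Call:
drive_tool(
  motion=[
    [[-0.2,-0.3,-0.7,0,0,0],[-0.6,-1,-1.4,0,0,0],[-1.2,-2,-2,0,0,0],[-2,-3.2,-2.5,0,0,0],[-3.1,-4.4,-2.9,0,0,0],[-4.6,-5.5,-3,0,0,0],[-6.3,-6.3,-3,0,0,0],[-8.2,-6.8,-3,0,0,0],[-10.2,-7.0,-3,0,0,0],[-12.2,-7.0,-3,0,0,0]],
  ],
)

```text
clock: 8.47
tool_pos: [0.4417, 0.3142, 0.1905]
ee_rot: [-180.0, 0.0, 88.1]
force: [0.3, -0.3, -4.7]
finger_gap: 0.0138
gripper_force: 40.0
```

Call:
drive_tool(
  motion=[
    [[-2,0.1,0,0,0,0],[-4,0.4,0,0,0,0],[-6,0.9,0,0,0,0],[-7.8,1.5,0,0,0,0],[-9.3,2.2,0,0,0,0],[-10.5,2.9,0,0,0,0],[-11.4,3.4,0,0,0,0],[-12,3.7,0,0,0,0],[-12.3,3.9,0,0,0,0],[-12.4,3.9,0,0,0,0]],
  ],
)

```text
clock: 9.3
tool_pos: [0.4783, 0.19, 0.1901]
ee_rot: [180.0, -0.0, 88.0]
force: [0.5, 0.9, -4.2]
finger_gap: 0.0136
gripper_force: 40.0
```

Run:
```python
from h import *
ims=[]
for n in ['wrist','side']:
    p,W=shot(n); ims.append(p['color'])
    for o in (['tray','drive_seat','drive_mark'] if n=='wrist' else ['blue_drum','drive_seat','drive_mark']): print(n,o,find(p,W,o))
cv2.imwrite('pics/b.png',cv2.resize(np.hstack(ims)[:,:,::-1],(800,300)))
to(0.478,0.190,0.097,88)
```

```text
wrist tray []
wrist drive_seat []
wrist drive_mark []
side blue_drum [(0.93, [0.4802, 0.1892, 0.0969])]
side drive_seat [(0.83, [0.5152, 0.435, 0.0446])]
side drive_mark [(0.63, [0.4567, 0.4358, 0.0472])]
now 9.7 [0.4781 0.1905 0.1899] [-179.99   -0.     88.08] q6 17.0 F [-0.6  0.7 -5.1] gap 0.0136 40.0
go [-0.05 -0.01  9.29] [-0.0001 -0.      0.0014]
```

View pics/b.png

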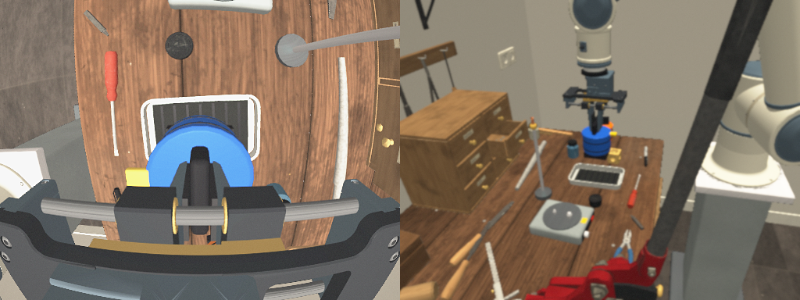

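The drum hangs over the tray's middle (side half: drum at (597,140), tray at (596,177) below it); I lower it, slowing down near the mat.

Call:
drive_tool(
  motion=[
    [[0,0,0.6,0,0,0],[0,0,1.8,0,0,0],[0,0,3.2,0,0,0],[0,0,4.6,0,0,0],[0,0,6,0,0,0],[0,0,7.2,0,0,0],[0,0,8.1,0,0,0],[0,0,8.7,0,0,0],[0,0,9,0,0,0],[0,0,9.1,0,0,0]],
  ],
)

```text
clock: 10.53
tool_pos: [0.4782, 0.1902, 0.0986]
ee_rot: [-180.0, 0.0, 88.1]
force: [0.0, -0.8, -4.5]
finger_gap: 0.014
gripper_force: 40.0
```

Call:
drive_tool(
  motion=[
    [[0,0,0.05,0,0,0],[0,0,0.1,0,0,0],[0,0,0.15,0,0,0],[0,0,0.2,0,0,0],[0,0,0.24,0,0,0],[0,0,0.28,0,0,0],[0,0,0.3,0,0,0],[0,0,0.3,0,0,0],[0,0,0.3,0,0,0],[0,0,0.3,0,0,0]],
  ],
)

```text
clock: 11.37
tool_pos: [0.4783, 0.1902, 0.0959]
ee_rot: [-180.0, -0.0, 88.1]
force: [-0.5, -0.1, -3.5]
finger_gap: 0.0144
gripper_force: 40.0
```

Call:
drive_tool(
  motion=[
    [[0,0,0.02,0,0,0],[0,0,0.04,0,0,0],[0,0,0.06,0,0,0],[0,0,0.08,0,0,0],[0,0,0.08,0,0,0],[0,0,0.08,0,0,0],[0,0,0.08,0,0,0],[0,0,0.08,0,0,0],[0,0,0.08,0,0,0],[0,0,0.08,0,0,0]],
  ],
)

```text
clock: 12.2
tool_pos: [0.4784, 0.1903, 0.0958]
ee_rot: [180.0, -0.0, 88.1]
force: [-4.2, 0.0, 12.9]
finger_gap: 0.0135
gripper_force: 40.0
```

Call:
drive_tool(
  motion=[
    [[0,0,0,0,0,0],[0,0,0,0,0,0],[0,0,0,0,0,0],[0,0,0,0,0,0],[0,0,0,0,0,0],[0,0,0,0,0,0],[0,0,-0.5,0,0,0],[0,0,-2,0,0,0],[0,0,-4,0,0,0],[0,0,-6,0,0,0]],
  ],
  grip=0,
)

```text
clock: 13.03
tool_pos: [0.4779, 0.1901, 0.1559]
ee_rot: [-179.9, 0.0, 88.1]
force: [-0.0, -0.2, 0.3]
finger_gap: 0.078
gripper_force: 0.0
```

Run:
```python
from h import *
p,W=shot('side')
print(find(p,W,'blue_drum'))
to(0.523,-0.053,0.25,197)
```

```text
[(0.75, [0.4794, 0.1894, 0.0025])]
now 13.1333 [0.4798 0.1907 0.1581] [ 1.7974e+02 -8.0000e-02  8.8050e+01] q6 17.0 F [ 0.7  0.4 -0.8] gap 0.0856 0.0
go [-24.19   5.18  -9.2 ] [ 0.0043  0.0033 -1.9015]
```

Call:
drive_tool(
  motion=[
    [[-0.5,0.1,-2,0,0,-0.06],[-1.5,0.3,-4,0,0,-0.15],[-3,0.6,-6,0,0,-0.25],[-5,1,-7.5,0,0,-0.36],[-7,1.5,-8.5,0,0,-0.47],[-9,2,-9,0,0,-0.58],[-11,2.4,-9.2,0,0,-0.69],[-13,2.8,-9.2,0,0,-0.8],[-15,3.2,-9.2,0,0,-0.91],[-17,3.6,-9.2,0,0,-1.02]],
  ],
)

```text
clock: 13.97
tool_pos: [0.5084, 0.0181, 0.2469]
ee_rot: [-180.0, -0.0, 146.8]
force: [0.4, -0.6, 0.3]
finger_gap: 0.0911
gripper_force: 0.0
```

Run:
```python
from h import *
p,W=shot('wrist')
for o in ['orange_drum','orange_drum_handle','orange_drum_tab']: print(o,find(p,W,o))
to(0.523,-0.053,0.25,197)
```

```text
orange_drum [(0.76, [0.5224, -0.0568, -0.0004])]
orange_drum_handle [(0.97, [0.5202, -0.055, 0.1083])]
orange_drum_tab [(0.88, [0.5383, -0.1125, 0.0873])]
now 14.1667 [0.5083 0.019  0.2469] [-1.8000e+02 -3.0000e-02  1.4629e+02] q6 -60.9 F [0.4 0.1 0.4] gap 0.0913 0.0
go [-5.22 -5.17 -0.31] [ 2.00e-04 -5.00e-04 -8.85e-01]
```

Call:
drive_tool(
  motion=[
    [[-0.8,-0.8,0,0,0,-0.11],[-1.6,-1.7,0,0,0,-0.22],[-2.4,-2.5,0,0,0,-0.33],[-3.1,-3.2,0,0,0,-0.44],[-3.8,-3.9,0,0,0,-0.55],[-4.3,-4.5,0,0,0,-0.66],[-4.8,-4.9,0,0,0,-0.76],[-5,-5.2,0,0,0,-0.84],[-5.15,-5.3,0,0,0,-0.89],[-5.15,-5.3,0,0,0,-0.89]],
  ],
)

```text
clock: 15.0
tool_pos: [0.5221, -0.0529, 0.247]
ee_rot: [180.0, -0.0, -162.5]
force: [-0.5, 0.4, -0.3]
finger_gap: 0.0912
gripper_force: 0.0
```

Run:
```python
from h import *
p,W=shot('wrist'); save(p,'w3')
for o in ['orange_drum_handle','orange_drum_tab']: print(o,find(p,W,o))
to(0.5215,-0.054,0.092,197.5)
```

```text
orange_drum_handle [(0.98, [0.5208, -0.058, 0.1102])]
orange_drum_tab []
now 15.15 [ 0.5221 -0.0528  0.247 ] [ 1.7999e+02 -1.0000e-02 -1.6266e+02] q6 -119.6 F [-0.1  0.4 -0.4] gap 0.0912 0.0
go [ 0.09 -0.1  15.5 ] [ 0.0002 -0.0002 -0.0027]
```

View pics/w3.png

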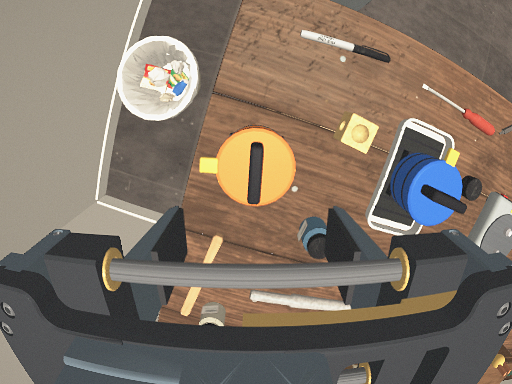

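The blue drum stands in the tray at (435,195), and the orange rib at (255,172) leans by a few degrees; I measure that lean on this picture and on w1.

Run:
```python
import cv2,numpy as np
from h import *
p,W=shot('wrist'); K=np.array(p['K']); Tc=np.array(p['T_tool_cam'])
for n,roi,h,zt in [('w1',(140,240,230,280),0.165,0.2359),('w3',(130,215,235,280),0.121,0.247)]:
    im=cv2.imread(f'pics/{n}.png'); a,b,c,d=roi
    m=np.zeros(im.shape[:2],np.uint8); m[a:b,c:d]=(im[a:b,c:d].max(2)<70)
    ct=max(cv2.findContours(m,0,2)[0],key=cv2.contourArea)[:,0].astype(float)
    q=(ct-K[:2,2])/[K[0,0],K[1,1]]; r=np.linalg.norm(q,axis=1); v=np.c_[q/r[:,None]*np.sin(r)[:,None],np.cos(r)]@Tc[:3,:3].T
    P=Tc[:3,3]+v*((zt-h-Tc[2,3])/v[:,2])[:,None]
    print(n,cv2.minAreaRect((P[:,:2]*1000).astype(np.float32)))
    print(cv2.fitLine((P[:,:2]*1000).astype(np.float32),cv2.DIST_L2,0,.01,.01).ravel())
```

```text
w1 ((2.287649154663086, 0.6420731544494629), (65.61309051513672, 12.472856521606445), 1.4765799045562744)
[ 0.9952748  0.0970984  4.9475436 -2.1667523]
w3 ((4.066411972045898, 0.7701435089111328), (64.95066833496094, 12.253077507019043), 4.022349834442139)
[0.9986275  0.05237454 5.191114   1.4455032 ]
```

Call:
drive_tool(
  motion=[
    [[0.1,0,1.5,0,0,0.02],[0.2,0,4,0,0,0.04],[0.3,0,6.5,0,0,0.06],[0.3,0,9,0,0,0.07],[0.3,0,11.2,0,0,0.07],[0.3,0,13,0,0,0.07],[0.3,0,14.3,0,0,0.07],[0.3,0,15.1,0,0,0.07],[0.3,0,15.4,0,0,0.07],[0.3,0,15.5,0,0,0.07]],
  ],
)

```text
clock: 16.03
tool_pos: [0.5193, -0.0542, 0.092]
ee_rot: [180.0, -0.0, -166.6]
force: [0.6, -0.5, 0.6]
finger_gap: 0.0914
gripper_force: 0.0
```

Call:
drive_tool(
  motion=[
    [[0,0,0,0,0,0],[0,0,0,0,0,0],[0,0,0,0,0,0],[0,0,0,0,0,0],[0,0,0,0,0,0],[0,0,0,0,0,0],[0,0,0,0,0,0],[0,0,0,0,0,0],[0,0,0,0,0,0],[0,0,0,0,0,0]],
  ],
  grip=1,
  grip_force=40,
)

```text
clock: 16.87
tool_pos: [0.5193, -0.0544, 0.0921]
ee_rot: [180.0, -0.0, -166.5]
force: [-0.6, -0.7, 0.5]
finger_gap: 0.0277
gripper_force: 0.0
```

Call:
drive_tool(
  motion=[
    [[0,0,0,0,0,0],[0,0,0,0,0,0],[0,0,0,0,0,0],[0,0,0,0,0,0],[0,0,0,0,0,0],[0,0,-0.3,0,0,0],[0,0,-1,0,0,0],[0,0,-2,0,0,0],[0,0,-3.2,0,0,0],[0,0,-4.6,0,0,0]],
  ],
)

```text
clock: 17.7
tool_pos: [0.5191, -0.0544, 0.1392]
ee_rot: [180.0, -0.0, -166.5]
force: [-0.3, 0.0, -3.8]
finger_gap: 0.014
gripper_force: 40.0
```

Call:
drive_tool(
  motion=[
    [[0,0,-1.6,0,0,0.03],[0,0.1,-3.4,0,0,0.08],[-0.1,0.5,-5.4,0,0,0.15],[-0.2,1.3,-7.4,0,0,0.24],[-0.3,2.5,-9.2,0,0,0.34],[-0.4,4.1,-10.6,0,0,0.44],[-0.5,6,-11.5,0,0,0.54],[-0.7,8,-12,0,0,0.64],[-0.8,10,-12.1,0,0,0.74],[-0.9,12,-12.1,0,0,0.84]],
  ],
)

```text
clock: 18.53
tool_pos: [0.4999, 0.0652, 0.2607]
ee_rot: [179.9, 0.1, 145.1]
force: [-0.4, 0.4, -3.7]
finger_gap: 0.0138
gripper_force: 40.0
```

Run:
```python
from h import *
to(0.455,0.295,0.26,87)
```

```text
now 18.5333 [0.4999 0.0652 0.2607] [1.7994e+02 8.0000e-02 1.4505e+02] q6 -54.4 F [-0.4  0.4 -3.7] gap 0.0138 40.0
go [16.84 16.26  0.06] [1.6000e-03 8.0000e-04 1.0132e+00]
```

Call:
drive_tool(
  motion=[
    [[1.6,1.6,0,0,0,0.1],[3.2,3.1,0,0,0,0.2],[4.9,4.7,0,0,0,0.3],[6.6,6.4,0,0,0,0.41],[8.4,8.1,0,0,0,0.52],[10.2,9.8,0,0,0,0.63],[12,11.6,0,0,0,0.74],[13.8,13.3,0,0,0,0.85],[15.5,15,0,0,0,0.95],[16.8,16.3,0,0,0,1.02]],
  ],
)

```text
clock: 19.37
tool_pos: [0.4538, 0.2956, 0.2601]
ee_rot: [180.0, -0.0, 86.6]
force: [1.2, -0.7, -4.3]
finger_gap: 0.0137
gripper_force: 40.0
```

Call:
drive_tool(
  motion=[
    [[0,0,0,0,0,0],[0,0,0,0,0,0],[0,0,0,0,0,0],[0,0,0,0,0,0],[0,0,0,0,0,0],[0,0,0,0,0,0],[0,0,0,0,0,0],[0,0,0,0,0,0],[0,0,0,0,0,0],[0,0,0,0,0,0]],
  ],
)

```text
clock: 20.2
tool_pos: [0.4546, 0.2939, 0.2591]
ee_rot: [-180.0, 0.0, 86.9]
force: [-0.0, -0.7, -3.8]
finger_gap: 0.0139
gripper_force: 40.0
```

Run:
```python
from h import *
p,W=shot('wrist'); save(p,'w4')
print(np.round(np.array(p['K']),1).tolist())
np.savez('w4.npz',K=p['K'],W=W)
for o in ['drive','drive_seat','drive_mark','orange_drum_tab','blue_drum']: print(o,find(p,W,o))
to(0.5175,0.4347,0.26,87)
```

```text
[[297.3, 0.0, 255.4], [0.0, 297.3, 184.7], [0.0, 0.0, 1.0]]
drive [(0.64, [0.5204, 0.433, 0.0014]), (0.62, [0.3948, 0.2994, 0.2525])]
drive_seat [(0.69, [0.5183, 0.432, 0.0463])]
drive_mark [(0.79, [0.4503, 0.4348, 0.0413])]
orange_drum_tab [(0.75, [0.3937, 0.2997, 0.2504])]
blue_drum []
now 20.5 [0.4546 0.294  0.2591] [-180.     -0.     86.91] q6 29.7 F [-0.8 -0.2 -4.4] gap 0.0137 40.0
go [14.39  5.52 -0.09] [-0.     -0.     -0.0016]
```

View pics/w4.png

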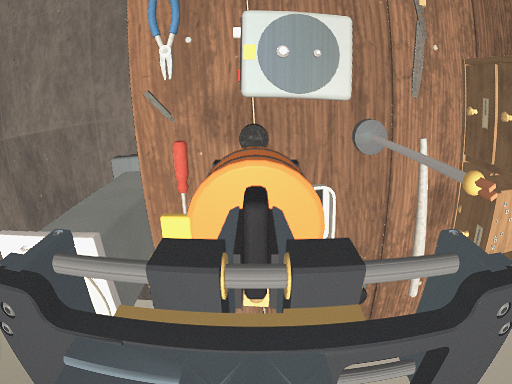

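The pegs show at about (283,51) and (318,53) on the dark deck centred near (299,52), with the yellow mark at (250,51); I fit them precisely.

Run:
```python
import cv2,numpy as np
from h import *
d=np.load('w4.npz'); K,W=d['K'],d['W']; im=cv2.imread('pics/w4.png')
def proj(c,h):
    c=np.atleast_2d(c).astype(float); q=(c-K[:2,2])/K[0,0]; r=np.linalg.norm(q,axis=1)
    v=np.c_[q/r[:,None]*np.sin(r)[:,None],np.cos(r)]@W[:3,:3].T
    return (W[:3,3]+v*((h-W[2,3])/v[:,2])[:,None])[:,:2]*1000
g=im.max(2).astype(int); b,gr,r=[im[:,:,i].astype(int) for i in range(3)]
box=np.zeros(g.shape,bool); box[5:102,238:356]=1
hsv=cv2.cvtColor(im,cv2.COLOR_BGR2HSV)
def cnt(m): return max(cv2.findContours(m.astype(np.uint8),0,1)[0],key=cv2.contourArea)[:,0]
# deck: dark gray inside housing
print('gray row 40',g[30,240:354:4])
m=box&(g<160)&(hsv[:,:,1]<70); m[:, :258]=0; c=cnt(m); P=proj(c,0.044)
o,rad=cv2.minEnclosingCircle(P.astype(np.float32)); print('deck',o,rad, cv2.fitEllipse(P.astype(np.float32)))
# housing top edge
m=box&(hsv[:,:,1]<60)&(g>100); c=cnt(m); P=proj(c,0.040); print('house',cv2.minAreaRect(P.astype(np.float32)))
y=box&(hsv[:,:,1]>120)&(hsv[:,:,0]>20)&(hsv[:,:,0]<35); y[:, 262:]=0; c=cnt(y); P=proj(c,0.041); print('mark',cv2.minAreaRect(P.astype(np.float32)))
for x0,x1 in [(270,296),(306,330)]:
    s=np.zeros(g.shape,np.uint8); s[38:66,x0:x1]=g[38:66,x0:x1]>g[38:66,x0:x1].max()*0.8
    ys,xs=np.nonzero(s); print('peg',xs.mean(),ys.mean(),len(xs),proj([xs.mean(),ys.mean()],0.055))
# orange drum rib: top z = drum
cv2.imwrite('pics/crop.png',cv2.resize(im[0:110,230:365],None,fx=5,fy=5,interpolation=cv2.INTER_CUBIC))
```

```text
gray row 40 [251 218 235 234 234 235 155 156 150 157 150 150 148 145 153 150 150 147
 147 146 145 143 138 232 227 227 228 227 156]
deck (517.2017211914062, 433.5554504394531) 53.41865921020508 ((520.1356811523438, 434.24114990234375), (97.26776123046875, 108.14515686035156), 6.181671619415283)
house ((516.3217163085938, 432.9591369628906), (117.81848907470703, 147.84451293945312), 86.37722778320312)
mark ((460.45904541015625, 441.5262756347656), (9.389408111572266, 8.52346420288086e-05), 86.85590362548828)
peg 282.05263157894734 50.49473684210526 95 [[494.88348966 435.25148217]]
peg 316.5806451612903 52.41935483870968 31 [[538.30550852 432.29129109]]
```

View pics/crop.png

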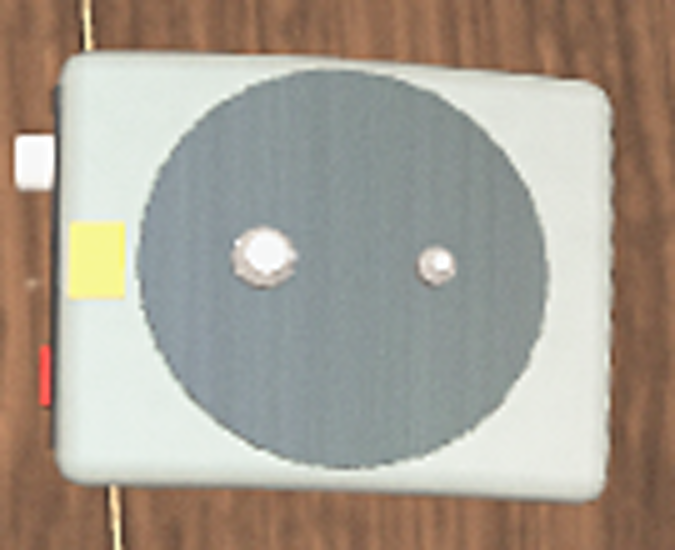

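Run:
```python
import cv2,numpy as np
from h import *
from scipy.optimize import least_squares
p,_=shot('wrist'); Tc=np.array(p['T_tool_cam']); K=np.array(p['K'])
print('cam in tool',np.round(Tc[:3],3).tolist())
def proj(c,z):
    q=(c.astype(float)-K[:2,2])/K[0,0]; r=np.linalg.norm(q,axis=1)
    v=np.c_[q/r[:,None]*np.sin(r)[:,None],np.cos(r)]@Tc[:3,:3].T
    return (Tc[:3,3]+v*((z-Tc[2,3])/v[:,2])[:,None])[:,:2]*1000
for n,zt,lid,hue,roi in [('w1',.2360,.130,(95,120),(120,232,205,305)),('w3',.247,.086,(5,20),(120,212,205,300)),('w4',.092,.086,(5,20),(140,236,188,326))]:
    im=cv2.imread(f'pics/{n}.png'); h=cv2.cvtColor(im,cv2.COLOR_BGR2HSV)
    m=np.zeros(im.shape[:2],np.uint8); a,b,c,d=roi
    H=h[a:b,c:d]; inh=(H[...,0]>hue[0])&(H[...,0]<hue[1])&(H[...,1]>120); med=np.median(H[...,2][inh])
    m[a:b,c:d]=inh&(H[...,2]>med*0.85)
    ct=max(cv2.findContours(m,0,1)[0],key=cv2.contourArea); ct=cv2.convexHull(ct)[:,0]
    ok=(ct[:,1]<b-2); P=proj(ct[ok],zt-lid)
    P=np.array(P)
    for free in (0,1):
        f=lambda x: np.hypot(*(P-x[:2]).T)-(x[2] if free else 47)
        r=least_squares(f,[0,0,47.] if free else [0,0],loss='soft_l1')
        print(n,med,len(P),np.round(r.x,2),'rms',round(np.sqrt(np.mean(f(r.x)**2)),2))
    cv2.drawContours(im,[ct],-1,(0,255,0),1)
d=np.load('w4.npz');print(np.round(d['W'][:3,3],4))
```

```text
cam in tool [[-0.001, -0.955, -0.295, 0.085], [1.0, -0.001, 0.0, -0.001], [-0.001, -0.295, 0.955, -0.171]]
w1 247.0 34 [ 0.19 -1.2 ] rms 1.01
w1 247.0 34 [ 0.4  -1.31 46.03] rms 0.26
w3 247.0 38 [ 3.5  -0.94] rms 0.6
w3 247.0 38 [ 3.49 -0.93 46.42] rms 0.14
w4 247.0 24 [-0.16 -0.79] rms 1.02
w4 247.0 24 [ 1.87 -0.5  45.47] rms 0.45
[0.4586 0.3793 0.4298]
```

Call:
drive_tool(
  motion=[
    [[0.7,0,0.1,0,0,0],[2.2,0.1,0.4,0,0,0],[4.3,0.4,0.9,0,0,0],[6.6,0.9,1.6,0,0,0],[8.8,1.8,2.5,0,0,0.003],[10.8,2.9,3.5,0,0,0.006],[12.4,4,4.5,0,0,0.009],[13.5,4.9,5.5,0,0,0.009],[14.1,5.4,6.4,0,0,0.009],[14.33,5.52,7.2,0,0,0.009]],
  ],
)

```text
clock: 21.38
tool_pos: [0.5177, 0.4356, 0.1856]
ee_rot: [-180.0, 0.0, 86.4]
force: [0.3, -0.7, -3.7]
finger_gap: 0.0136
gripper_force: 40.0
```

Call:
drive_tool(
  motion=[
    [[0,0,0.6,0,0,0],[0,0,1.1,0,0,0],[0,0,1.5,0,0,0],[0,0,1.7,0,0,0],[0,0,1.7,0,0,0],[0,0,1.7,0,0,0],[0,0,1.7,0,0,0],[0,0,1.7,0,0,0],[0,0,1.7,0,0,0],[0,0,1.7,0,0,0]],
  ],
)

```text
clock: 22.22
tool_pos: [0.5175, 0.4341, 0.1703]
ee_rot: [180.0, -0.0, 86.4]
force: [-0.3, 0.6, -3.4]
finger_gap: 0.0139
gripper_force: 40.0
```

Run:
```python
from h import *
for n in ['side','scene']:
    p,W=shot(n); save(p,n+'5')
    for o in ['orange_drum','orange_drum_handle','drive_seat','drive_mark','orange_drum_tab']: print(n,o,find(p,W,o,k=1))
to(0.5175,0.4341,0.136,86.4)
```

```text
side orange_drum [(0.68, [0.5188, 0.437, 0.0753])]
side orange_drum_handle [(0.58, [0.5161, 0.4323, 0.1862])]
side drive_seat [(0.8, [0.5193, 0.4352, 0.0425])]
side drive_mark [(0.95, [0.4553, 0.4382, 0.0423])]
side orange_drum_tab [(0.58, [0.4543, 0.432, 0.1579])]
scene orange_drum [(0.62, [0.5219, 0.4316, 0.0766])]
scene orange_drum_handle [(0.92, [0.519, 0.4362, 0.1918])]
scene drive_seat [(0.71, [0.5154, 0.4314, 0.0469])]
scene drive_mark [(0.72, [0.4571, 0.4364, 0.0418])]
scene orange_drum_tab [(0.98, [0.4558, 0.4387, 0.1611])]
now 22.8167 [0.5174 0.4341 0.1701] [-180.      0.     86.39] q6 38.5 F [ 0.1  0.5 -3.7] gap 0.0136 40.0
go [-0.    0.01  3.41] [-0.      0.     -0.0001]
```

Call:
drive_tool(
  motion=[
    [[0,0,0.4,0,0,0],[0,0,0.9,0,0,0],[0,0,1.4,0,0,0],[0,0,1.7,0,0,0],[0,0,1.9,0,0,0],[0,0,2.05,0,0,0],[0,0,2.2,0,0,0],[0,0,2.3,0,0,0],[0,0,2.4,0,0,0],[0,0,2.4,0,0,0]],
  ],
)

```text
clock: 23.65
tool_pos: [0.5174, 0.4341, 0.146]
ee_rot: [-180.0, 0.0, 86.4]
force: [-0.4, 0.1, -3.7]
finger_gap: 0.0136
gripper_force: 40.0
```

Pegs are entering (4 mm below their tops) with no added force.

Call:
drive_tool(
  motion=[
    [[0,0,0.07,0,0,0],[0,0,0.14,0,0,0],[0,0,0.21,0,0,0],[0,0,0.28,0,0,0],[0,0,0.35,0,0,0],[0,0,0.42,0,0,0],[0,0,0.48,0,0,0],[0,0,0.54,0,0,0],[0,0,0.6,0,0,0],[0,0,0.6,0,0,0]],
  ],
)

```text
clock: 24.48
tool_pos: [0.5174, 0.4341, 0.14]
ee_rot: [-180.0, 0.0, 86.4]
force: [-1.0, 0.4, -2.2]
finger_gap: 0.0137
gripper_force: 40.0
```

Call:
drive_tool(
  motion=[
    [[0,0,0.05,0,0,0],[0,0,0.1,0,0,0],[0,0,0.15,0,0,0],[0,0,0.2,0,0,0],[0,0,0.24,0,0,0],[0,0,0.28,0,0,0],[0,0,0.3,0,0,0],[0,0,0.32,0,0,0],[0,0,0.32,0,0,0],[0,0,0.32,0,0,0]],
  ],
)

```text
clock: 25.32
tool_pos: [0.5174, 0.4341, 0.1369]
ee_rot: [-180.0, 0.0, 86.4]
force: [0.4, -1.4, -4.6]
finger_gap: 0.0141
gripper_force: 40.0
```

Call:
drive_tool(
  motion=[
    [[0,0,0.02,0,0,0],[0,0,0.04,0,0,0],[0,0,0.06,0,0,0],[0,0,0.08,0,0,0],[0,0,0.1,0,0,0],[0,0,0.1,0,0,0],[0,0,0.1,0,0,0],[0,0,0.1,0,0,0],[0,0,0.1,0,0,0],[0,0,0.1,0,0,0]],
  ],
)

```text
clock: 26.15
tool_pos: [0.5175, 0.4341, 0.1361]
ee_rot: [180.0, -0.0, 86.4]
force: [-0.7, -0.5, 1.4]
finger_gap: 0.0137
gripper_force: 40.0
```

Contact at the same height the blue drum had when seated: home. Release and rise.

Call:
drive_tool(
  motion=[
    [[0,0,0.02,0,0,0],[0,0,0.03,0,0,0],[0,0,0.03,0,0,0],[0,0,0.03,0,0,0],[0,0,0.03,0,0,0],[0,0,0.03,0,0,0],[0,0,-0.5,0,0,0],[0,0,-2,0,0,0],[0,0,-4,0,0,0],[0,0,-6.5,0,0,0]],
  ],
  grip=0,
)

```text
clock: 26.98
tool_pos: [0.5168, 0.4337, 0.2009]
ee_rot: [-179.9, 0.1, 86.4]
force: [0.6, 0.1, -0.5]
finger_gap: 0.0776
gripper_force: 0.0
```

Call:
drive_tool(
  motion=[
    [[0,0,-1.5,0,0,0],[0,0,-2.5,0,0,0],[0,0,-3,0,0,0],[0,0,-3.3,0,0,0],[0,0,-3.5,0,0,0],[0,0,-3.5,0,0,0],[0,0,-3.5,0,0,0],[0,0,-3.5,0,0,0],[0,0,-3.5,0,0,0],[0,0,-3.5,0,0,0]],
  ],
)

```text
clock: 27.82
tool_pos: [0.5174, 0.434, 0.2355]
ee_rot: [-180.0, 0.0, 86.4]
force: [0.3, -0.1, -0.1]
finger_gap: 0.0913
gripper_force: 0.0
```

Run:
```python
from h import *
ims=[]
for n in ['side','wrist']:
    p,W=shot(n); ims.append(p['color'])
    for o in ['orange_drum','orange_drum_tab','drive_seat','drive_mark','blue_drum','tray']: print(n,o,find(p,W,o,k=1))
cv2.imwrite('pics/c.png',cv2.resize(np.hstack(ims)[:,:,::-1],(800,300)))
```

```text
side orange_drum [(0.64, [0.5145, 0.4333, 0.0404])]
side orange_drum_tab [(0.87, [0.4517, 0.4366, 0.1254])]
side drive_seat [(0.58, [0.5155, 0.4359, 0.0458])]
side drive_mark [(0.77, [0.4552, 0.4398, 0.046])]
side blue_drum [(0.74, [0.4817, 0.1866, 0.0022])]
side tray [(0.93, [0.4777, 0.1874, 0.0002])]
wrist orange_drum [(0.67, [0.5166, 0.4332, 0.0448])]
wrist orange_drum_tab [(0.6, [0.4552, 0.4386, 0.1305])]
wrist drive_seat []
wrist drive_mark [(0.92, [0.4526, 0.4366, 0.042])]
wrist blue_drum [(0.92, [0.4789, 0.1895, 0.0002])]
wrist tray []
```

View pics/c.png

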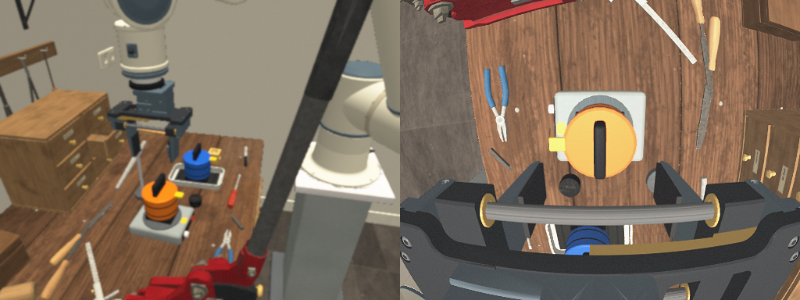

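The orange drum sits on the drive with its tab over the mark (wrist half: drum (600,143), tab (558,143)). The blue drum stands in the tray at (197,163) in the side half.

```bash
python3 -c "
from station import robot
print(robot.finish_job())"
```

```text
the job is handed in; nothing more can be done
None
```

The drum change is done and handed in at about 28 s: the blue drum stands on the tray's mat, and the orange drum is fully home on the drive with its tab over the mark; handing in returned no verdict.

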